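# Shake the nuts out evenly over the parts case

### The arm

A 6-joint arm with a two-finger parallel gripper is mounted at the origin on the work surface; the furniture and walls round the work are solid. World frame = base frame: x ahead of the robot, y to its left, z up, the work surface at z = 0. Lengths are in m, angles in degrees, forces in N, time in s.
With the tool pointing down it reaches from about 0.4 to 0.825 m from the base axis. Payload 7 kg.
Tool frame: the origin (TCP) lies midway between the tips of the shut fingers; the grasp point (between the pads) lies 19 mm behind it (ctrl.hold_point_z is the distance from the TCP to the grasp point, in m); z points along the fingers, y is the line along which they close (so a half turn about z gives the same grasp; the last joint's range is limited). The gripper opens to 88 mm and grips with 3 to 60 N. Pads are 19 mm wide; open, the fingers measure 130 mm over their backs; the gripper's body (78 mm by 193 mm) begins 47 mm behind the grasp point.
Start: joints at [-59.754, 20.546, 0.682, 0, -70.136, -16.507], TCP at [0.16, -0.656, 0.227] pointing down, gripper open.
Joint ranges: [-176.03, 176.03], [-82.01, 121.73], [-58.28, 71.71], [-173.87, 95.51], [-174.79, -0.11], [-173.66, 173.66]. Speed limits (degrees/s): [136.94, 136.94, 172.46, 180, 180, 180].

### API

Orientations are given as [roll, pitch, yaw] about the fixed x, y, z axes, in that order (R = Rz(yaw) Ry(pitch) Rx(roll)).
In Python, from plant import ctrl gives the robot as it stands.
- The arm moves only by the tool apply_moves, never from a script. Its argument "deltas" is a list of rows, each an object with "fingers": the finger opening in mm, from 0 to 87.6; "delta_pos": the shift along the tool's x, y, z in mm, a list of three; "angular": the turn, a rotation vector about the tool's x, y, z in degrees, a list of three. A call has 1 to 10 rows; each row is the pose to reach, as a shift and turn from the pose commanded when the call began, along the tool's axes at that moment; what a row does not reach only later rows make up. A row lasts 1/10 s, in which the tool goes at most 50 mm and 8.59 degrees, less where a joint would pass 70% of its speed; a pose out of reach is approached as far as the arm can. A call with a gripper value outside its range is refused whole. The fingers move at their own pace and stop on an object; the grip force is fixed at half the most. Time passes only in rows, so rows that repeat a pose let the fingers close. It gives the time, the measured TCP pose, the force, the opening and the grip force at its end, in the units of the state.
- ctrl.get_obs(): the state, without advancing time (a new reading comes with each control period).
- ctrl.snapshot(name): name is "scene" or "top" or "wrist"; returns the picture (480x640x3 uint8, red, green, blue); there is no depth.
- ctrl.camera_params(name): a dict with "fx", "fy", "cx", "cy" (pixels), "dist_coeffs" ([k1, k2, p1, p2, k3] as OpenCV has them; the pictures are not rectified), "cam_to_world" (4x4, takes a point from camera to world coordinates); the wrist camera has in their place "mount" (4x4, takes a point from camera to tool coordinates, whose origin is the TCP and whose axes are the flange's). Camera axes: x right, y up, looking along -z (the intrinsics and any distortion apply to the point x, -y, -z); pixel columns grow to the right and rows downward; lengths in m; the calibration is good to about 2 mm. A picture is of the moment at which its call begins: read the wrist's pose just before it. camera_params takes no time and is no camera call.
- ctrl.close_job(): hands the job in; it is judged then, once.
The state is a dict: "clock": time; "joint_pos": joint angles; "qvel": joint speeds; "tau": joint torques, N m; "tool_pos": TCP position; "orientation": TCP orientation; "force": force on the tool from outside, world axes, zero at the start; "moment": the same for the moment, N m; "opening": finger opening in m; "gripper_force": force on a finger pad.
Only numpy, scipy, OpenCV 4.12 (cv2) and the standard library are available. Lean on these libraries where they do the work, as an engineer would, in place of code of your own. Each camera call takes 0.05 s, during which the arm holds its last target. There are 200 camera calls.

### The job

Pick up the blue hand shaker by its grip with all eight nuts in it, tip it mouth-down by 20 degrees or more over the open yellow parts case, and shake it so that all the nuts end up in the case, spread over its left, middle and right sections with at least two in each. Then stand the empty shaker back on the bench outside the case and let go. Do not touch the nuts with the gripper, do not knock the lid down, and leave the mug where it is.

Things in the scene. Friction and masses are not known exactly. Their poses are not given: they have to be found in the camera images.
- shaker: hand shaker: blue sheet-metal chute, 124 mm long (x), 58 mm wide (y), side walls 26 mm high, floor flat, 4 mm thick; closed at the +x end, open at the -x end. 130 to 210 g empty, loose. Origin: centre of its underside; z up. It stands level on the bench at the start, mouth roughly towards the robot, with all eight nuts lying flat inside in rows of two.
- shaker_grip (a point): middle of the shaker's black upright grip, 53 mm above its underside. The grip measures 22 mm in the shaker's x, 30 mm in its y, and stands from z = 30 to 72 mm on a flat bridge (44 mm in x, 58 mm in y, top at z = 30 mm) over the middle of the chute
- shaker_mouth (a point): middle of the floor's edge at the shaker's open end (its mouth): x = -62, z = 4 mm in the shaker's frame. The mouth is 52 mm wide inside and has no lip
- parts_case: yellow parts case (small grey and black parts show on its floor), fixed to the bench: 220 mm (x) by 320 mm (y), walls 55 mm high, 3 mm thick. Lid on the far (+x) edge, standing open to about 280 mm above the bench. Partitions 44 mm high and 2 mm thick at y = +50 and -50 mm make three sections, left, middle, right. Origin: centre of the underside; x from the robot's side to the lid, y to the left, z up
- case_left (a point): floor of the left section, its centre (y 51 to 157, x -107 to 107 mm in the case's frame; floor 5 mm above the bench)
- case_middle (a point): floor of the middle section (y -49 to 49 mm), centre of its larger front pocket (x -107 to 19 mm). A 44 mm high cross wall at x = 20 mm splits off a smaller back pocket, which also counts as middle
- case_right (a point): floor of the right section, its centre (y -157 to -51, x -107 to 107 mm in the case's frame)
- parts_case_lid (a joint): hinge of the case's lid, rad: 0 shut, 1.83 fully open; stands open at 1.68 to 1.8 and is held by friction
- mug: white mug, 82 mm across, 91 mm high, with a handle; bystander, loose. Origin: near the centre of its underside
- nut_1: brass hex nut, 19 mm across flats, 11 mm thick, 16 g; origin at its centre. Starts inside the shaker. Friction between nut and shaker is about 0.5 to 0.66: held still, the shaker lets them slide freely, all in a rush, once its floor slopes more than 27 to 34 degrees; at 20 to 25 degrees a quick shake of some 10 mm along the chute moves them on by 5 to 15 mm.
- nut_2: brass hex nut, 19 mm across flats, 11 mm thick, 16 g; origin at its centre. Starts inside the shaker.
- nut_3: brass hex nut, 19 mm across flats, 11 mm thick, 16 g; origin at its centre. Starts inside the shaker.
- nut_4: brass hex nut, 19 mm across flats, 11 mm thick, 16 g; origin at its centre. Starts inside the shaker.
- nut_5: brass hex nut, 19 mm across flats, 11 mm thick, 16 g; origin at its centre. Starts inside the shaker.
- nut_6: brass hex nut, 19 mm across flats, 11 mm thick, 16 g; origin at its centre. Starts inside the shaker.
- nut_7: brass hex nut, 19 mm across flats, 11 mm thick, 16 g; origin at its centre. Starts inside the shaker.
- nut_8: brass hex nut, 19 mm across flats, 11 mm thick, 16 g; origin at its centre. Starts inside the shaker.

How it is judged (in metres and radians):
On the way, in this order (a step that is already met when the one before it is completed fails the run):
1. the shaker is lifted off the bench with all eight nuts in it (height (world z) of shaker above 0.04 m and distance between each of nut_1, nut_2, nut_3, nut_4, nut_5, nut_6, nut_7, nut_8 and shaker below 0.07 m), for 0.2 s.
2. the shaker is tipped by more than 20 degrees over the case (angle between shaker's own z axis and vertical above 0.35 rad and horizontal distance between shaker and parts_case below 0.2 m and height (world z) of shaker above 0.05 m), for 0.2 s.
At the end, for the whole second after the job is handed in: All eight nuts lie inside the case, at least two in each of the left, middle and right sections; the shaker stands upright (within 7 degrees) and still on the bench (its underside no more than 12 mm above it), outside the case (x of nut_1 in the frame of parts_case between -0.107 and 0.107 m and y of nut_1 in the frame of parts_case between -0.157 and 0.157 m and z of nut_1 in the frame of parts_case between 0 and 0.05 m and x of nut_2 in the frame of parts_case between -0.107 and 0.107 m and y of nut_2 in the frame of parts_case between -0.157 and 0.157 m and z of nut_2 in the frame of parts_case between 0 and 0.05 m and x of nut_3 in the frame of parts_case between -0.107 and 0.107 m and y of nut_3 in the frame of parts_case between -0.157 and 0.157 m and z of nut_3 in the frame of parts_case between 0 and 0.05 m and x of nut_4 in the frame of parts_case between -0.107 and 0.107 m and y of nut_4 in the frame of parts_case between -0.157 and 0.157 m and z of nut_4 in the frame of parts_case between 0 and 0.05 m and x of nut_5 in the frame of parts_case between -0.107 and 0.107 m and y of nut_5 in the frame of parts_case between -0.157 and 0.157 m and z of nut_5 in the frame of parts_case between 0 and 0.05 m and x of nut_6 in the frame of parts_case between -0.107 and 0.107 m and y of nut_6 in the frame of parts_case between -0.157 and 0.157 m and z of nut_6 in the frame of parts_case between 0 and 0.05 m and x of nut_7 in the frame of parts_case between -0.107 and 0.107 m and y of nut_7 in the frame of parts_case between -0.157 and 0.157 m and z of nut_7 in the frame of parts_case between 0 and 0.05 m and x of nut_8 in the frame of parts_case between -0.107 and 0.107 m and y of nut_8 in the frame of parts_case between -0.157 and 0.157 m and z of nut_8 in the frame of parts_case between 0 and 0.05 m and (y of nut_2 in the frame of parts_case above 0.05 m or y of nut_3 in the frame of parts_case above 0.05 m or y of nut_4 in the frame of parts_case above 0.05 m or y of nut_5 in the frame of parts_case above 0.05 m or y of nut_6 in the frame of parts_case above 0.05 m or y of nut_7 in the frame of parts_case above 0.05 m or y of nut_8 in the frame of parts_case above 0.05 m) and (y of nut_1 in the frame of parts_case above 0.05 m or y of nut_3 in the frame of parts_case above 0.05 m or y of nut_4 in the frame of parts_case above 0.05 m or y of nut_5 in the frame of parts_case above 0.05 m or y of nut_6 in the frame of parts_case above 0.05 m or y of nut_7 in the frame of parts_case above 0.05 m or y of nut_8 in the frame of parts_case above 0.05 m) and (y of nut_1 in the frame of parts_case above 0.05 m or y of nut_2 in the frame of parts_case above 0.05 m or y of nut_4 in the frame of parts_case above 0.05 m or y of nut_5 in the frame of parts_case above 0.05 m or y of nut_6 in the frame of parts_case above 0.05 m or y of nut_7 in the frame of parts_case above 0.05 m or y of nut_8 in the frame of parts_case above 0.05 m) and (y of nut_1 in the frame of parts_case above 0.05 m or y of nut_2 in the frame of parts_case above 0.05 m or y of nut_3 in the frame of parts_case above 0.05 m or y of nut_5 in the frame of parts_case above 0.05 m or y of nut_6 in the frame of parts_case above 0.05 m or y of nut_7 in the frame of parts_case above 0.05 m or y of nut_8 in the frame of parts_case above 0.05 m) and (y of nut_1 in the frame of parts_case above 0.05 m or y of nut_2 in the frame of parts_case above 0.05 m or y of nut_3 in the frame of parts_case above 0.05 m or y of nut_4 in the frame of parts_case above 0.05 m or y of nut_6 in the frame of parts_case above 0.05 m or y of nut_7 in the frame of parts_case above 0.05 m or y of nut_8 in the frame of parts_case above 0.05 m) and (y of nut_1 in the frame of parts_case above 0.05 m or y of nut_2 in the frame of parts_case above 0.05 m or y of nut_3 in the frame of parts_case above 0.05 m or y of nut_4 in the frame of parts_case above 0.05 m or y of nut_5 in the frame of parts_case above 0.05 m or y of nut_7 in the frame of parts_case above 0.05 m or y of nut_8 in the frame of parts_case above 0.05 m) and (y of nut_1 in the frame of parts_case above 0.05 m or y of nut_2 in the frame of parts_case above 0.05 m or y of nut_3 in the frame of parts_case above 0.05 m or y of nut_4 in the frame of parts_case above 0.05 m or y of nut_5 in the frame of parts_case above 0.05 m or y of nut_6 in the frame of parts_case above 0.05 m or y of nut_8 in the frame of parts_case above 0.05 m) and (y of nut_1 in the frame of parts_case above 0.05 m or y of nut_2 in the frame of parts_case above 0.05 m or y of nut_3 in the frame of parts_case above 0.05 m or y of nut_4 in the frame of parts_case above 0.05 m or y of nut_5 in the frame of parts_case above 0.05 m or y of nut_6 in the frame of parts_case above 0.05 m or y of nut_7 in the frame of parts_case above 0.05 m) and (y of nut_2 in the frame of parts_case between -0.05 and 0.05 m or y of nut_3 in the frame of parts_case between -0.05 and 0.05 m or y of nut_4 in the frame of parts_case between -0.05 and 0.05 m or y of nut_5 in the frame of parts_case between -0.05 and 0.05 m or y of nut_6 in the frame of parts_case between -0.05 and 0.05 m or y of nut_7 in the frame of parts_case between -0.05 and 0.05 m or y of nut_8 in the frame of parts_case between -0.05 and 0.05 m) and (y of nut_1 in the frame of parts_case between -0.05 and 0.05 m or y of nut_3 in the frame of parts_case between -0.05 and 0.05 m or y of nut_4 in the frame of parts_case between -0.05 and 0.05 m or y of nut_5 in the frame of parts_case between -0.05 and 0.05 m or y of nut_6 in the frame of parts_case between -0.05 and 0.05 m or y of nut_7 in the frame of parts_case between -0.05 and 0.05 m or y of nut_8 in the frame of parts_case between -0.05 and 0.05 m) and (y of nut_1 in the frame of parts_case between -0.05 and 0.05 m or y of nut_2 in the frame of parts_case between -0.05 and 0.05 m or y of nut_4 in the frame of parts_case between -0.05 and 0.05 m or y of nut_5 in the frame of parts_case between -0.05 and 0.05 m or y of nut_6 in the frame of parts_case between -0.05 and 0.05 m or y of nut_7 in the frame of parts_case between -0.05 and 0.05 m or y of nut_8 in the frame of parts_case between -0.05 and 0.05 m) and (y of nut_1 in the frame of parts_case between -0.05 and 0.05 m or y of nut_2 in the frame of parts_case between -0.05 and 0.05 m or y of nut_3 in the frame of parts_case between -0.05 and 0.05 m or y of nut_5 in the frame of parts_case between -0.05 and 0.05 m or y of nut_6 in the frame of parts_case between -0.05 and 0.05 m or y of nut_7 in the frame of parts_case between -0.05 and 0.05 m or y of nut_8 in the frame of parts_case between -0.05 and 0.05 m) and (y of nut_1 in the frame of parts_case between -0.05 and 0.05 m or y of nut_2 in the frame of parts_case between -0.05 and 0.05 m or y of nut_3 in the frame of parts_case between -0.05 and 0.05 m or y of nut_4 in the frame of parts_case between -0.05 and 0.05 m or y of nut_6 in the frame of parts_case between -0.05 and 0.05 m or y of nut_7 in the frame of parts_case between -0.05 and 0.05 m or y of nut_8 in the frame of parts_case between -0.05 and 0.05 m) and (y of nut_1 in the frame of parts_case between -0.05 and 0.05 m or y of nut_2 in the frame of parts_case between -0.05 and 0.05 m or y of nut_3 in the frame of parts_case between -0.05 and 0.05 m or y of nut_4 in the frame of parts_case between -0.05 and 0.05 m or y of nut_5 in the frame of parts_case between -0.05 and 0.05 m or y of nut_7 in the frame of parts_case between -0.05 and 0.05 m or y of nut_8 in the frame of parts_case between -0.05 and 0.05 m) and (y of nut_1 in the frame of parts_case between -0.05 and 0.05 m or y of nut_2 in the frame of parts_case between -0.05 and 0.05 m or y of nut_3 in the frame of parts_case between -0.05 and 0.05 m or y of nut_4 in the frame of parts_case between -0.05 and 0.05 m or y of nut_5 in the frame of parts_case between -0.05 and 0.05 m or y of nut_6 in the frame of parts_case between -0.05 and 0.05 m or y of nut_8 in the frame of parts_case between -0.05 and 0.05 m) and (y of nut_1 in the frame of parts_case between -0.05 and 0.05 m or y of nut_2 in the frame of parts_case between -0.05 and 0.05 m or y of nut_3 in the frame of parts_case between -0.05 and 0.05 m or y of nut_4 in the frame of parts_case between -0.05 and 0.05 m or y of nut_5 in the frame of parts_case between -0.05 and 0.05 m or y of nut_6 in the frame of parts_case between -0.05 and 0.05 m or y of nut_7 in the frame of parts_case between -0.05 and 0.05 m) and (y of nut_2 in the frame of parts_case below -0.05 m or y of nut_3 in the frame of parts_case below -0.05 m or y of nut_4 in the frame of parts_case below -0.05 m or y of nut_5 in the frame of parts_case below -0.05 m or y of nut_6 in the frame of parts_case below -0.05 m or y of nut_7 in the frame of parts_case below -0.05 m or y of nut_8 in the frame of parts_case below -0.05 m) and (y of nut_1 in the frame of parts_case below -0.05 m or y of nut_3 in the frame of parts_case below -0.05 m or y of nut_4 in the frame of parts_case below -0.05 m or y of nut_5 in the frame of parts_case below -0.05 m or y of nut_6 in the frame of parts_case below -0.05 m or y of nut_7 in the frame of parts_case below -0.05 m or y of nut_8 in the frame of parts_case below -0.05 m) and (y of nut_1 in the frame of parts_case below -0.05 m or y of nut_2 in the frame of parts_case below -0.05 m or y of nut_4 in the frame of parts_case below -0.05 m or y of nut_5 in the frame of parts_case below -0.05 m or y of nut_6 in the frame of parts_case below -0.05 m or y of nut_7 in the frame of parts_case below -0.05 m or y of nut_8 in the frame of parts_case below -0.05 m) and (y of nut_1 in the frame of parts_case below -0.05 m or y of nut_2 in the frame of parts_case below -0.05 m or y of nut_3 in the frame of parts_case below -0.05 m or y of nut_5 in the frame of parts_case below -0.05 m or y of nut_6 in the frame of parts_case below -0.05 m or y of nut_7 in the frame of parts_case below -0.05 m or y of nut_8 in the frame of parts_case below -0.05 m) and (y of nut_1 in the frame of parts_case below -0.05 m or y of nut_2 in the frame of parts_case below -0.05 m or y of nut_3 in the frame of parts_case below -0.05 m or y of nut_4 in the frame of parts_case below -0.05 m or y of nut_6 in the frame of parts_case below -0.05 m or y of nut_7 in the frame of parts_case below -0.05 m or y of nut_8 in the frame of parts_case below -0.05 m) and (y of nut_1 in the frame of parts_case below -0.05 m or y of nut_2 in the frame of parts_case below -0.05 m or y of nut_3 in the frame of parts_case below -0.05 m or y of nut_4 in the frame of parts_case below -0.05 m or y of nut_5 in the frame of parts_case below -0.05 m or y of nut_7 in the frame of parts_case below -0.05 m or y of nut_8 in the frame of parts_case below -0.05 m) and (y of nut_1 in the frame of parts_case below -0.05 m or y of nut_2 in the frame of parts_case below -0.05 m or y of nut_3 in the frame of parts_case below -0.05 m or y of nut_4 in the frame of parts_case below -0.05 m or y of nut_5 in the frame of parts_case below -0.05 m or y of nut_6 in the frame of parts_case below -0.05 m or y of nut_8 in the frame of parts_case below -0.05 m) and (y of nut_1 in the frame of parts_case below -0.05 m or y of nut_2 in the frame of parts_case below -0.05 m or y of nut_3 in the frame of parts_case below -0.05 m or y of nut_4 in the frame of parts_case below -0.05 m or y of nut_5 in the frame of parts_case below -0.05 m or y of nut_6 in the frame of parts_case below -0.05 m or y of nut_7 in the frame of parts_case below -0.05 m) and height (world z) of shaker below 0.012 m and angle between shaker's own z axis and vertical below 0.12 rad and linear speed of shaker below 0.02 m/s and (x of shaker in the frame of parts_case below -0.12 m or x of shaker in the frame of parts_case above 0.12 m or y of shaker in the frame of parts_case below -0.17 m or y of shaker in the frame of parts_case above 0.17 m)); the robot touches nothing.
It fails at once if the fingers press on a nut with more than 2 N (contact force between the fingers and nut_1 above 2 N or contact force between the fingers and nut_2 above 2 N or contact force between the fingers and nut_3 above 2 N or contact force between the fingers and nut_4 above 2 N or contact force between the fingers and nut_5 above 2 N or contact force between the fingers and nut_6 above 2 N or contact force between the fingers and nut_7 above 2 N or contact force between the fingers and nut_8 above 2 N).
It fails at once if the lid is knocked down (hinge below 1.2 rad) (value of joint parts_case_lid below 1.2 rad).
It fails at once if the mug is moved by more than 40 mm (distance of mug from where it was at the start of the episode above 0.04 m).
It also fails if it takes over 67 s, if anything falls off the work surface, if the arm or the gripper's body presses on something with over 40 N, if the wrist force passes 120 N, or if a joint passes its speed limit or range.

## Working session

There is one attempt and no reset: what is moved stays moved. The work goes in short steps, Python scripts to look and compute and a tool call to move; the robot and the scene stay as the last step left them, time stands still between calls to the robot, and variables do not carry over. Pictures are saved under pics/ and viewed, at most 10 in all, crops included, and the job is handed in when it is done.

Besides the shell and the picture viewer there is one more tool, called as a command line: name --argument value ..., lists and objects as JSON in quotes. apply_moves: Moves the arm, as the interface text tells. Its arguments: {"type":"object","properties":{"deltas":{"type":"array"}},"required":["deltas"]}

```bash
mkdir -p pics; cat > h.py <<'E'
import numpy as np,cv2
from scipy.spatial.transform import Rotation as R
from plant import ctrl
def snap(n,f):
    o=ctrl.get_obs(); im=ctrl.snapshot(n); cv2.imwrite(f'pics/{f}.png',im[:,:,::-1]); return o,im
def T(o):
    M=np.eye(4);M[:3,:3]=R.from_euler('xyz',o['orientation'],degrees=True).as_matrix();M[:3,3]=o['tool_pos'];return M
def cam(n,o=None):
    p=ctrl.camera_params(n); M=np.array(p['cam_to_world']) if 'cam_to_world' in p else T(o)@np.array(p['mount'])
    K=np.array([[p['fx'],0,p['cx']],[0,p['fy'],p['cy']],[0,0,1.]]); return K,np.array(p['dist_coeffs'],float),M
def ray(n,uv,o=None):
    K,d,M=cam(n,o); q=cv2.undistortPoints(np.array(uv,float).reshape(-1,1,2),K,d)[:,0]
    v=np.c_[q[:,0],-q[:,1],-np.ones(len(q))]@M[:3,:3].T; return M[:3,3],v
def onz(n,uv,z,o=None):
    c,v=ray(n,uv,o); return c+v*((np.asarray(z)-c[2])/v[:,2])[:,None]
def proj(n,P,o=None):
    K,d,M=cam(n,o); q=(np.atleast_2d(P)-M[:3,3])@M[:3,:3]*[1,-1,-1]; return cv2.projectPoints(q,np.zeros(3),np.zeros(3),K,d)[0][:,0]
def tri(obs):  # list of (cam,uv,o)
    A=np.zeros((3,3));b=np.zeros(3)
    for n,uv,o in obs:
        c,v=ray(n,[uv],o);v=v[0]/np.linalg.norm(v[0]);Q=np.eye(3)-np.outer(v,v);A+=Q;b+=Q@c
    return np.linalg.solve(A,b)
E
python3 - <<'E'
from h import *
o,_=snap('top','top0');snap('scene','scene0');print(o)
E
```

```text
{'clock': 0.0, 'joint_pos': array([-5.97549900e+01,  2.05904422e+01,  6.34407981e-01, -1.86402065e-02,
       -7.01349351e+01, -1.65075307e+01]), 'qvel': array([ 0.02427524, -0.05891172, -0.02336367,  0.11908585, -0.00183001,
        0.00393802]), 'tau': array([ 7.42756620e-04, -5.82722390e+01,  2.93063951e+01,  6.99760839e+00,
        6.91613270e-03, -1.00749439e-04]), 'tool_pos': array([ 0.16015767, -0.65523535,  0.22564336]), 'orientation': array([ 1.79907801e+02, -9.04963135e-03, -1.66268861e+02]), 'force': array([-1.63005116,  0.51285883,  0.09705847]), 'moment': array([ 0.01587943, -0.0085966 , -0.00389035]), 'gripper_force': 0.0, 'opening': 0.08733342602864505}
```

View pics/top0.png

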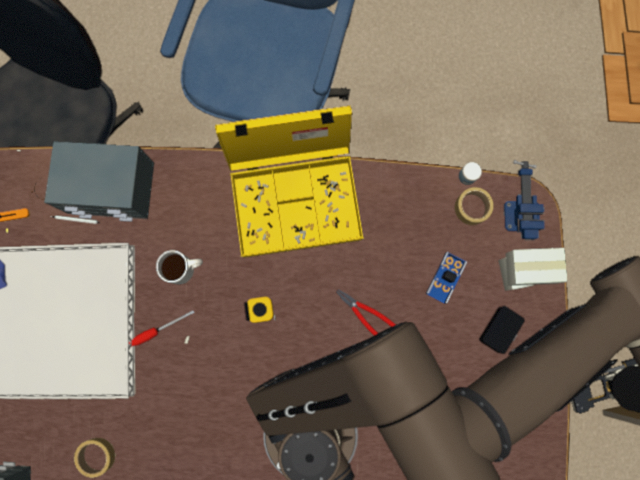

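View pics/scene0.png

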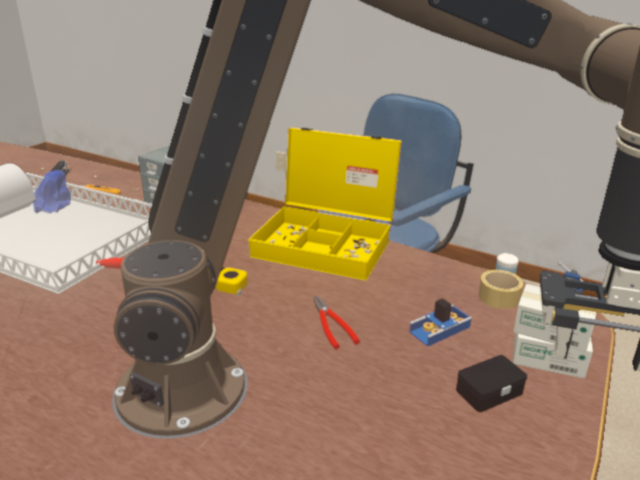

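The top view shows the shaker at about (447,277), the case at (298,205) and the mug at (175,266). In the scene view the shaker's grip is at (443,310) and the case at (322,240).

```bash
python3 - <<'E'
from h import *
im=cv2.imread('pics/top0.png')
hsv=cv2.cvtColor(im,cv2.COLOR_BGR2HSV)
m=cv2.inRange(hsv,(100,100,60),(125,255,255)); k=np.zeros_like(m);k[245:310,420:475]=m[245:310,420:475]
r=cv2.minAreaRect(cv2.findNonZero(k));print('blue rect',r)
b=cv2.boxPoints(r);print(b,onz('top',b,.026))
print('case top corners',onz('top',[(242,255),(362,241),(233,170),(349,157)],.055))
print('grip tri',tri([('top',(450,276),None),('scene',(443,309),None)]))
print('case FL,FR corner tri',tri([('top',(362,240),None),('scene',(373,261),None)]),tri([('top',(242,254),None),('scene',(251,240),None)]))
a=cv2.resize(im[235:320,410:490],None,fx=5,fy=5,interpolation=2);c=cv2.resize(im[145:265,220:370],None,fx=2.7,fy=2.7,interpolation=2)
h=max(a.shape[0],c.shape[0]);f=lambda x:cv2.copyMakeBorder(x,0,h-x.shape[0],0,0,0)
out=np.hstack([f(a),f(c)[:,:400]]);cv2.imwrite('pics/crop0.png',out);print(out.shape)
E
```

```text
blue rect ((446.1000671386719, 277.8000183105469), (22.360679626464844, 46.95742416381836), 26.56505012512207)
[[425.60007 293.80002]
 [446.60007 251.80002]
 [466.60007 261.80002]
 [445.60007 303.80002]] [[ 0.37031453 -0.29767884  0.026     ]
 [ 0.48253547 -0.35495957  0.026     ]
 [ 0.45656607 -0.40858947  0.026     ]
 [ 0.34464645 -0.35068036  0.026     ]]
case top corners [[ 0.46122398  0.18380163  0.055     ]
 [ 0.50341599 -0.12688085  0.055     ]
 [ 0.68767447  0.21631125  0.055     ]
 [ 0.7287612  -0.0911528   0.055     ]]
grip tri [ 0.41481917 -0.35522545  0.05724177]
case FL,FR corner tri [ 0.5098733  -0.13477088  0.06062253] [0.46498752 0.1831297  0.05228416]
(425, 800, 3)
```

View pics/crop0.png

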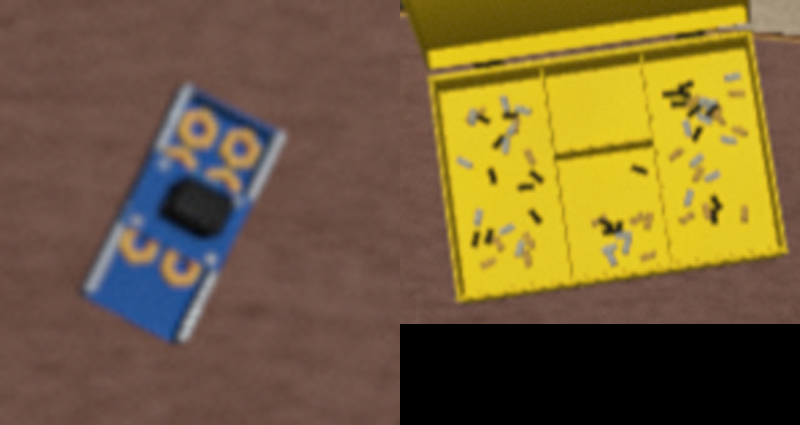

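The crop shows nuts in rows of two at the closed end and ahead of the grip. The case's cross wall sits towards the lid, and its front edge runs from (242,256) to (363,238) in the full picture. Shaker: (0.414, -0.353) with yaw -27. Case: (0.595, 0.045) with yaw 8. I'm moving above the grip now.

apply_moves --deltas '[{"fingers": 87,"delta_pos": [-40,29,0],"angular": [0,0,-7]},{"fingers": 87,"delta_pos": [-80,58,5],"angular": [0,0,-14]},{"fingers": 87,"delta_pos": [-120,88,10],"angular": [0,0,-21]},{"fingers": 87,"delta_pos": [-160,117,15],"angular": [0,0,-28]},{"fingers": 87,"delta_pos": [-200,146,20],"angular": [0,0,-35]},{"fingers": 87,"delta_pos": [-240,175,25],"angular": [0,0,-42]},{"fingers": 87,"delta_pos": [-280,205,30],"angular": [0,0,-49]},{"fingers": 87,"delta_pos": [-318,233,35],"angular": [0,0,-49]},{"fingers": 87,"delta_pos": [-318,233,40],"angular": [0,0,-49]},{"fingers": 87,"delta_pos": [-318,233,40],"angular": [0,0,-49]}]'

```text
clock: 1.1
tool_pos: [0.4141, -0.3525, 0.1857]
orientation: [179.9, 0.0, -117.1]
force: [-0.2, -0.4, 0.1]
opening: 0.087
gripper_force: 0.0
```

```bash
cat >> h.py <<'E'
def togo(o,p,rpy):
    M=T(o); d=M[:3,:3].T@(np.array(p)-M[:3,3])*1000
    a=R.from_matrix(M[:3,:3].T@R.from_euler('xyz',rpy,degrees=True).as_matrix()).as_rotvec(degrees=True)
    return d.round(1),a.round(2)
E
python3 - <<'E'
from h import *
o,im=snap('wrist','w1');print(o['tool_pos'],o['orientation'],o['joint_pos'])
print('expected grip top px',proj('wrist',[[.414,-.353,.072],[.357,-.324,.026]],o))
E
```

```text
[ 0.41407618 -0.35249708  0.18569521] [ 1.79901689e+02  4.48938674e-03 -1.17119124e+02] [-1.97669934e+01  1.00998502e+01 -1.92578560e+01 -1.95242099e-02
 -6.07392233e+01 -7.34256935e+00]
expected grip top px [[319.8867231  232.47617775]
 [388.90419877 217.75771489]]
```

View pics/w1.png

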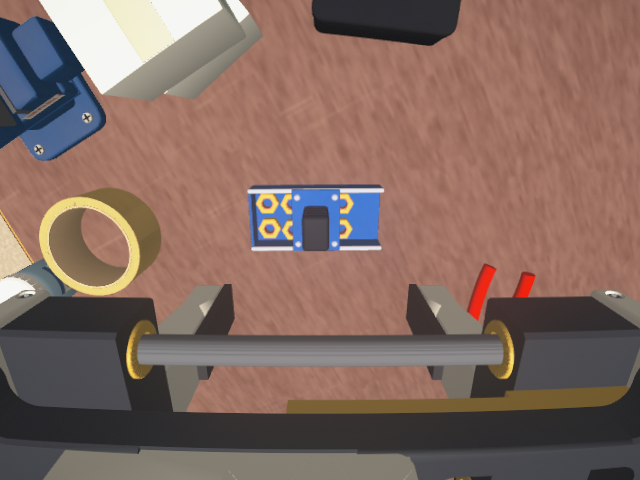

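The wrist view shows the shaker square to the image: wall tops run from x 249 to 382 and y 188 to 248. The black grip's top is near (316,234), and the nuts are at x 268, 288 and 345.

```bash
python3 - <<'E'
from h import *
o=ctrl.get_obs(); im=cv2.imread('pics/w1.png')
P=onz('wrist',[(249,190),(382,188),(249,249),(381,248)],.026,o);print(P,P.mean(0))
g=cv2.cvtColor(im,cv2.COLOR_BGR2GRAY);ys,xs=np.where(g[195:256,290:342]<75);print(xs.min()+290,xs.max()+290,ys.min()+195,ys.max()+195)
print(onz('wrist',[(303,240),(329,240)],.072,o))
c=P[:,:2].mean(0);d=(P[0]-P[1]+P[2]-P[3])[:2];yaw=np.degrees(np.arctan2(d[1],d[0]));print('yaw',yaw)
print(tri([('wrist',(316,233),o),('top',(451,275),None)]))
print(togo(o,[*c,.038],[180,0,yaw-90]))
E
```

```text
[[ 0.45860478 -0.40640029  0.026     ]
 [ 0.35093721 -0.35301681  0.026     ]
 [ 0.4875377  -0.35763276  0.026     ]
 [ 0.37533299 -0.30100139  0.026     ]] [ 0.41810317 -0.35451281  0.026     ]
290 341 206 250
[[ 0.42864131 -0.35444077  0.072     ]
 [ 0.41000832 -0.34484766  0.072     ]]
yaw -26.581459611539504
[ 0.41641097 -0.35529273  0.07352267]
(array([ -1.1,  -4.7, 148.1]), array([ 0.07, -0.01, -0.62]))
```

apply_moves --deltas '[{"fingers": 87,"delta_pos": [-1,-4,30],"angular": [0,0,-0.6]},{"fingers": 87,"delta_pos": [-1,-4,65],"angular": [0,0,-0.6]},{"fingers": 87,"delta_pos": [-1,-4,100],"angular": [0,0,-0.6]},{"fingers": 87,"delta_pos": [-1,-4,130],"angular": [0,0,-0.6]},{"fingers": 87,"delta_pos": [-1,-4,147],"angular": [0,0,-0.6]},{"fingers": 87,"delta_pos": [-1,-4,147],"angular": [0,0,-0.6]},{"fingers": 45,"delta_pos": [-1,-4,147],"angular": [0,0,-0.6]},{"fingers": 30,"delta_pos": [-1,-4,147],"angular": [0,0,-0.6]},{"fingers": 10,"delta_pos": [-1,-4,147],"angular": [0,0,-0.6]},{"fingers": 10,"delta_pos": [-1,-4,147],"angular": [0,0,-0.6]}]'

```text
clock: 2.15
tool_pos: [0.4184, -0.355, 0.0406]
orientation: [-179.9, 0.0, -116.7]
force: [-0.2, 0.0, 0.3]
opening: 0.0606
gripper_force: 0.0
```

apply_moves --deltas '[{"fingers": 10,"delta_pos": [0,0,0],"angular": [0,0,0]},{"fingers": 10,"delta_pos": [0,0,0],"angular": [0,0,0]},{"fingers": 10,"delta_pos": [0,0,-5],"angular": [0,0,0]},{"fingers": 10,"delta_pos": [0,0,-15],"angular": [0,0,0]},{"fingers": 10,"delta_pos": [0,0,-30],"angular": [0,0,0]},{"fingers": 10,"delta_pos": [0,0,-45],"angular": [0,0,0]},{"fingers": 10,"delta_pos": [0,0,-60],"angular": [0,0,0]},{"fingers": 10,"delta_pos": [0,0,-75],"angular": [0,0,0]},{"fingers": 10,"delta_pos": [0,0,-85],"angular": [0,0,0]},{"fingers": 10,"delta_pos": [0,0,-90],"angular": [0,0,0]}]'

```text
clock: 3.15
tool_pos: [0.4181, -0.3548, 0.1308]
orientation: [-179.9, 0.0, -116.7]
force: [0.5, -1.0, -3.5]
opening: 0.0212
gripper_force: 30.0
```

```bash
python3 - <<'E'
from h import *
o,im=snap('wrist','w2');cv2.imwrite('pics/w2c.png',cv2.resize(im[130:400,150:490,::-1],None,fx=2,fy=2))
for h in(.038,.048,.058):print(h,proj('wrist',np.array([[0,0,-h+.026],[0,0,-h+.072]])*0+[o['tool_pos']]+np.array([[0,0,-h+.026],[0,0,-h+.072]]),o).ravel())
E
```

```text
0.038 [320.67334797 289.64436921 320.79553183 340.05648818]
0.048 [320.65372696 281.61867228 320.76331895 326.69111927]
0.058 [320.63586519 274.32880178 320.73469072 314.85855699]
```

View pics/w2c.png

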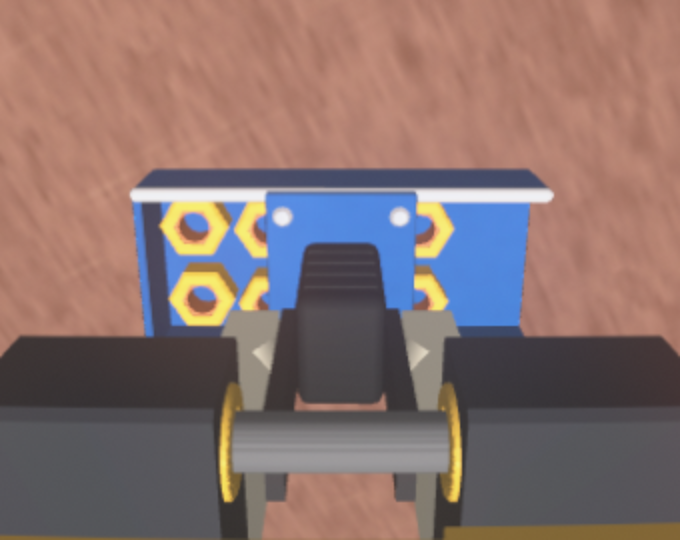

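The crop shows all the nuts still in place and the shaker level. The grip's top face is at about crop (341,350), and the far wall top runs from (132,195) to (553,195), i.e. 210 px for 124 mm. I'll check how deep the pads hold.

```bash
python3 - <<'E'
from h import *
o=ctrl.get_obs();M=T(o)
for h in(.036,.042,.048,.054,.060,.066):
    L=np.array([[s*.028,t*.062,h-.026] for s in(-1,1) for t in(-1,1)]+[[s*.015,t*.011,h-.072]for s in(-1,1) for t in(-1,1)])
    print(h,((proj('wrist',L@M[:3,:3].T+M[:3,3],o)-[150,130])*2).round().tolist())
E
```

```text
0.036 [[116.0, 414.0], [566.0, 414.0], [94.0, 221.0], [589.0, 221.0], [289.0, 487.0], [395.0, 487.0], [285.0, 359.0], [399.0, 359.0]]
0.042 [[123.0, 402.0], [560.0, 402.0], [101.0, 214.0], [581.0, 213.0], [291.0, 469.0], [393.0, 469.0], [287.0, 345.0], [397.0, 345.0]]
0.048 [[128.0, 390.0], [554.0, 390.0], [108.0, 207.0], [574.0, 207.0], [292.0, 452.0], [391.0, 452.0], [289.0, 331.0], [394.0, 331.0]]
0.054 [[134.0, 380.0], [548.0, 379.0], [115.0, 200.0], [567.0, 200.0], [294.0, 436.0], [389.0, 436.0], [291.0, 318.0], [392.0, 318.0]]
0.06 [[139.0, 369.0], [543.0, 369.0], [121.0, 194.0], [561.0, 194.0], [295.0, 421.0], [388.0, 421.0], [293.0, 306.0], [391.0, 306.0]]
0.066 [[144.0, 360.0], [538.0, 360.0], [128.0, 188.0], [555.0, 188.0], [297.0, 407.0], [386.0, 407.0], [294.0, 295.0], [389.0, 295.0]]
```

The pads hold only about 10 mm of the grip because the lift began before the fingers had finished closing. I'll set it down and regrip lower.

apply_moves --deltas '[{"fingers": 10,"delta_pos": [0,0,12],"angular": [0,0,0]},{"fingers": 10,"delta_pos": [0,0,27],"angular": [0,0,0]},{"fingers": 10,"delta_pos": [0,0,42],"angular": [0,0,0]},{"fingers": 10,"delta_pos": [0,0,55],"angular": [0,0,0]},{"fingers": 10,"delta_pos": [0,0,61],"angular": [0,0,0]},{"fingers": 10,"delta_pos": [0,0,64],"angular": [0,0,0]},{"fingers": 10,"delta_pos": [0,0,66],"angular": [0,0,0]},{"fingers": 10,"delta_pos": [0,0,68],"angular": [0,0,0]},{"fingers": 10,"delta_pos": [0,0,69],"angular": [0,0,0]},{"fingers": 10,"delta_pos": [0,0,69],"angular": [0,0,0]}]'

```text
clock: 4.2
tool_pos: [0.4158, -0.3549, 0.0642]
orientation: [179.9, -0.1, -116.6]
force: [-16.2, 11.6, 44.2]
opening: 0.0215
gripper_force: 30.0
```

apply_moves --deltas '[{"fingers": 10,"delta_pos": [0,0,-3],"angular": [0,0,0]},{"fingers": 50,"delta_pos": [0,0,-3],"angular": [0,0,0]},{"fingers": 50,"delta_pos": [0,0,-3],"angular": [0,0,0]},{"fingers": 50,"delta_pos": [0,0,-3],"angular": [0,0,0]},{"fingers": 50,"delta_pos": [0,0,-3],"angular": [0,0,0]}]'

```text
clock: 4.7
tool_pos: [0.4179, -0.3548, 0.0631]
orientation: [180.0, -0.0, -116.7]
force: [-0.2, -1.1, -0.9]
opening: 0.047
gripper_force: 0.0
```

```bash
python3 - <<'E'
from h import *
o,im=snap('wrist','w3');cv2.imwrite('pics/w3c.png',cv2.resize(im[130:400,150:490,::-1],None,fx=2,fy=2));print(o['tool_pos'],o['force'],o['opening'],o['orientation'])
E
```

```text
[ 0.41790059 -0.35475139  0.06307902] [-0.15364538 -1.14283127 -0.93366237] 0.04698732973655588 [ 1.79966134e+02 -5.54795009e-03 -1.16656248e+02]
```

View pics/w3c.png

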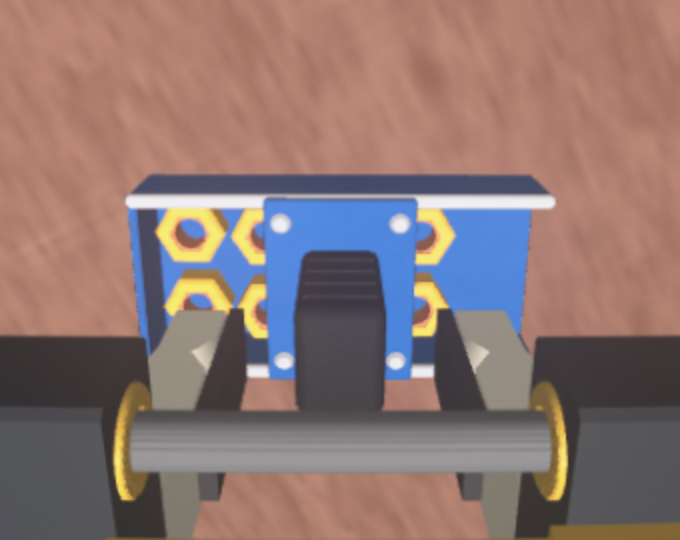

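The shaker stands level with the open fingers straddling the grip at crop (340,340), and the nuts are undisturbed. I'm going down and closing fully this time.

apply_moves --deltas '[{"fingers": 50,"delta_pos": [0,0,10],"angular": [0,0,0]},{"fingers": 50,"delta_pos": [0,0,20],"angular": [0,0,0]},{"fingers": 50,"delta_pos": [0,0,23],"angular": [0,0,0]},{"fingers": 50,"delta_pos": [0,0,23],"angular": [0,0,0]},{"fingers": 10,"delta_pos": [0,0,23],"angular": [0,0,0]},{"fingers": 10,"delta_pos": [0,0,23],"angular": [0,0,0]},{"fingers": 10,"delta_pos": [0,0,23],"angular": [0,0,0]},{"fingers": 10,"delta_pos": [0,0,23],"angular": [0,0,0]},{"fingers": 10,"delta_pos": [0,0,23],"angular": [0,0,0]},{"fingers": 10,"delta_pos": [0,0,23],"angular": [0,0,0]}]'

```text
clock: 5.75
tool_pos: [0.418, -0.3548, 0.0408]
orientation: [-180.0, 0.0, -116.7]
force: [-0.5, 1.0, 2.2]
opening: 0.0221
gripper_force: 30.0
```

apply_moves --deltas '[{"fingers": 10,"delta_pos": [0,0,-8],"angular": [0,0,0]},{"fingers": 10,"delta_pos": [0,0,-22],"angular": [0,0,0]},{"fingers": 10,"delta_pos": [0,0,-42],"angular": [0,0,0]},{"fingers": 10,"delta_pos": [-5,-1,-64],"angular": [0,0,0]},{"fingers": 10,"delta_pos": [-16,-2,-86],"angular": [0,0,-1]},{"fingers": 10,"delta_pos": [-34,-5,-106],"angular": [0,0,-3]},{"fingers": 10,"delta_pos": [-58,-9,-120],"angular": [0,0,-5.5]},{"fingers": 10,"delta_pos": [-86,-13,-128],"angular": [0,0,-8]},{"fingers": 10,"delta_pos": [-115,-18,-130],"angular": [0,0,-11]},{"fingers": 10,"delta_pos": [-144,-22,-130],"angular": [0,0,-14]}]'

```text
clock: 6.75
tool_pos: [0.5026, -0.2349, 0.1714]
orientation: [-180.0, 0.0, -102.6]
force: [0.2, -0.5, -3.0]
opening: 0.022
gripper_force: 30.0
```

```bash
cat > t.py <<'E'
from h import *
import sys
C=np.array([.595,.045]);cy=8.
def tgt(cx,cyy,z,th):
    r=np.radians(cy);p=C+np.array([[np.cos(r),-np.sin(r)],[np.sin(r),np.cos(r)]])@[cx/1e3,cyy/1e3]
    Rm=R.from_euler('xyz',[180,0,cy-90],degrees=True)*R.from_rotvec([th,0,0],degrees=True)
    return [*p,z],Rm.as_euler('xyz',degrees=True)
if __name__=='__main__':
    o=ctrl.get_obs();a=[float(x) for x in sys.argv[1:]];print(o['tool_pos'],o['orientation'],o['force'],o['opening'],togo(o,*tgt(*a)))
E
python3 t.py 24 -104 .17 0; python3 t.py 24 -104 .13 22
```

```text
[ 0.50255497 -0.23492145  0.17140706] [-1.79959362e+02  1.98522183e-02 -1.02560726e+02] [ 0.23003149 -0.53761841 -3.03663906] 0.022013285893604545 (array([-204.4,  -88.4,    1.5]), array([-4.000e-02,  1.000e-02, -2.056e+01]))
[ 0.50255497 -0.23492145  0.17140706] [-1.79959362e+02  1.98522183e-02 -1.02560726e+02] [ 0.23003149 -0.53761841 -3.03663906] 0.022013285893604545 (array([-204.4,  -88.3,   41.5]), array([ 21.72,  -3.93, -20.31]))
```

apply_moves --deltas '[{"fingers": 10,"delta_pos": [-27,-11,0],"angular": [0,0,-3]},{"fingers": 10,"delta_pos": [-54,-23,0],"angular": [0,0,-6]},{"fingers": 10,"delta_pos": [-82,-35,0],"angular": [0,0,-9]},{"fingers": 10,"delta_pos": [-110,-47,0],"angular": [0,0,-12]},{"fingers": 10,"delta_pos": [-137,-59,0],"angular": [0,0,-15]},{"fingers": 10,"delta_pos": [-162,-70,0],"angular": [0,0,-17]},{"fingers": 10,"delta_pos": [-182,-79,0],"angular": [0,0,-19]},{"fingers": 10,"delta_pos": [-196,-85,0],"angular": [0,0,-20]},{"fingers": 10,"delta_pos": [-204,-88,1],"angular": [0,0,-20.6]},{"fingers": 10,"delta_pos": [-204,-88,1],"angular": [0,0,-20.6]}]'

```text
clock: 7.75
tool_pos: [0.6328, -0.0557, 0.1691]
orientation: [180.0, 0.0, -82.0]
force: [-0.2, 0.2, -3.1]
opening: 0.0218
gripper_force: 30.0
```

```bash
python3 t.py 24 -104 .13 22; python3 - <<'E'
from h import *
o,im=snap('wrist','w4')
t=ctrl.snapshot('top'); 
a=cv2.resize(t[140:270,210:390],(400,289));b=cv2.resize(im[130:430,130:530],(400,300))
cv2.imwrite('pics/c4.png',np.hstack([np.vstack([a,np.zeros((11,400,3),np.uint8)]),b])[:,:,::-1])
E
```

```text
[ 0.63277356 -0.05570723  0.16913192] [ 1.79958230e+02  4.57705846e-03 -8.20294181e+01] [-0.20997973  0.22656019 -3.09429118] 0.021838530078911646 (array([-1. , -0.6, 39.1]), array([22.04, -0.  , -0.03]))
```

View pics/c4.png

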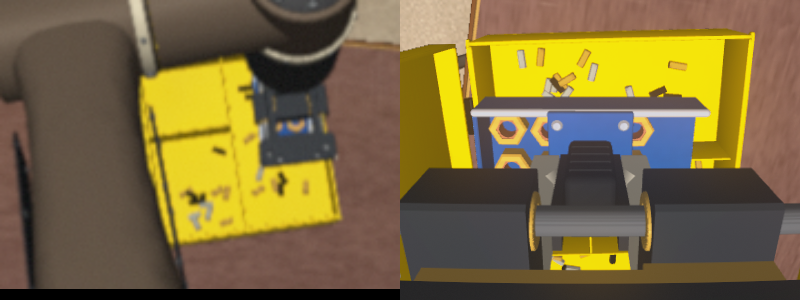

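The composite shows the shaker level over the right section. The mouth points at the front wall and the nuts are still in their rows, visible at crop x 507, 545 and 640. I'm tipping to 22°.

apply_moves --deltas '[{"fingers": 10,"delta_pos": [0,0,4],"angular": [2,0,0]},{"fingers": 10,"delta_pos": [-1,0,9],"angular": [5,0,0]},{"fingers": 10,"delta_pos": [-1,0,15],"angular": [8.5,0,0]},{"fingers": 10,"delta_pos": [-1,0,21],"angular": [12,0,0]},{"fingers": 10,"delta_pos": [-1,0,27],"angular": [15.5,0,0]},{"fingers": 10,"delta_pos": [-1,0,33],"angular": [18.5,0,0]},{"fingers": 10,"delta_pos": [-1,0,37],"angular": [20.5,0,0]},{"fingers": 10,"delta_pos": [-1,0,39],"angular": [21.5,0,0]},{"fingers": 10,"delta_pos": [-1,0,39],"angular": [22,0,0]},{"fingers": 10,"delta_pos": [-1,0,39],"angular": [22,0,0]}]'

```text
clock: 8.85
tool_pos: [0.6319, -0.056, 0.1308]
orientation: [-158.0, -0.0, -82.1]
force: [0.2, -0.5, -3.8]
opening: 0.0217
gripper_force: 30.0
```

```bash
cat > look.py <<'E'
from h import *
import sys
H=.041
def rect(o,im,z=.012):
    M=T(o); K,d,_=cam('wrist',o)
    x=np.arange(-75,65,.5);y=np.arange(-30,10,.5)   # shaker frame mm; tool x=-y, tool y=-x
    X,Y=np.meshgrid(x,y);P=np.stack([-Y.ravel()/1e3,-X.ravel()/1e3,np.full(X.size,H-z)],1)@M[:3,:3].T+M[:3,3]
    q=proj('wrist',P,o).reshape(*X.shape,2).astype(np.float32)
    return cv2.remap(im,q[...,0],q[...,1],cv2.INTER_LINEAR)
def run(name):
    o,im=snap('wrist',name); r=rect(o,im); cv2.imwrite(f'pics/{name}_r.png',r[:,:,::-1])
    hs=cv2.cvtColor(r,cv2.COLOR_RGB2HSV);g=cv2.inRange(hs,(15,90,110),(28,255,255))
    b=cv2.resize(g,(70,10),interpolation=cv2.INTER_AREA)
    print('x=-75..65 step2, top y=-30'); print('\n'.join(''.join('#' if v>128 else '.' for v in row) for row in b))
    print(o['clock'],o['force'].round(2),o['orientation'].round(1),o['tool_pos'].round(4))
if __name__=='__main__': run(sys.argv[1])
E
python3 look.py k1
```

```text
x=-75..65 step2, top y=-30
########............................................................##
######................................................................
#####.................................................................
########.............#####........................###...####...##.....
########............##..............................##..##......##....
########............##..............................##...##.....##....
########.............####.........................###.....######......
##...###..............................................................
...#####...............##.........................#.....#######.......
########...............................................#########......
8.85 [ 0.18 -0.47 -3.78] [-158.    -0.   -82.1] [ 0.6319 -0.056   0.1308]
```

apply_moves --deltas '[{"fingers": 10,"delta_pos": [0,10,0],"angular": [0,0,0]},{"fingers": 10,"delta_pos": [0,0,0],"angular": [0,0,0]},{"fingers": 10,"delta_pos": [0,10,0],"angular": [0,0,0]},{"fingers": 10,"delta_pos": [0,0,0],"angular": [0,0,0]},{"fingers": 10,"delta_pos": [0,0,0],"angular": [0,0,0]}]'

```text
clock: 9.4
tool_pos: [0.6337, -0.055, 0.1312]
orientation: [-157.9, -0.0, -82.0]
force: [-0.6, 0.7, -2.7]
opening: 0.0219
gripper_force: 30.0
```

```bash
python3 look.py k2
```

```text
x=-75..65 step2, top y=-30
########............................................................##
######................................................................
#####.................................................................
################...###..##........................###.................
########.....###..##...............................##.................
########.....##...###.............................##..................
#########...##......######........................#...................
#...#####.............................................................
..#############......#####........................#...................
################....#.................................................
9.4 [-0.6   0.7  -2.72] [-157.9   -0.   -82. ] [ 0.6337 -0.055   0.1312]
```

apply_moves --deltas '[{"fingers": 10,"delta_pos": [0,11,0],"angular": [0,0,0]},{"fingers": 10,"delta_pos": [0,0,0],"angular": [0,0,0]},{"fingers": 10,"delta_pos": [0,0,0],"angular": [0,0,0]},{"fingers": 10,"delta_pos": [0,0,0],"angular": [0,0,0]}]'

```text
clock: 9.85
tool_pos: [0.6325, -0.0552, 0.1306]
orientation: [-158.0, 0.0, -82.1]
force: [-0.7, 0.3, -2.0]
opening: 0.0216
gripper_force: 30.0
```

```bash
python3 look.py k3
```

```text
x=-75..65 step2, top y=-30
########............................................................##
######................................................................
#####.................................................................
########..####.#####...###............................................
########.##......###..###.............................................
########.###....###....##.............................................
########...#######......##............................................
#...####..............................................................
..######....#######...................................................
########...#########..................................................
9.85 [-0.72  0.3  -2.04] [-158.     0.   -82.1] [ 0.6325 -0.0552  0.1306]
```

apply_moves --deltas '[{"fingers": 10,"delta_pos": [0,0,0],"angular": [-4,0,0]},{"fingers": 10,"delta_pos": [0,0,0],"angular": [-9,0,0]},{"fingers": 10,"delta_pos": [-4,0,0],"angular": [-14,0,0]},{"fingers": 10,"delta_pos": [-14,0,0],"angular": [-18,0,0]},{"fingers": 10,"delta_pos": [-30,0,0],"angular": [-20,0,0]},{"fingers": 10,"delta_pos": [-50,0,0],"angular": [-20,0,0]},{"fingers": 10,"delta_pos": [-70,0,0],"angular": [-20,0,0]},{"fingers": 10,"delta_pos": [-88,0,0],"angular": [-20,0,0]},{"fingers": 10,"delta_pos": [-100,0,0],"angular": [-20,0,0]},{"fingers": 10,"delta_pos": [-105,0,0],"angular": [-20,0,0]}]'

```text
clock: 10.9
tool_pos: [0.6179, 0.0498, 0.1305]
orientation: [-178.0, 0.0, -82.0]
force: [-0.3, -0.1, -2.2]
opening: 0.0218
gripper_force: 30.0
```

```bash
python3 t.py 24 0 .13 22; python3 look.py k4; python3 -c "
from h import *
ctrl.snapshot('scene');o,t=snap('top','t4');s=ctrl.snapshot('scene')
cv2.imwrite('pics/c5.png',np.hstack([cv2.resize(t[150:270,215:375],(400,300)),cv2.resize(s[195:285,240:400],(400,225)).repeat(1,0) if 0 else np.vstack([cv2.resize(s[195:285,240:400],(400,225)),np.zeros((75,400,3),np.uint8)])])[:,:,::-1])"
```

```text
[0.61792537 0.04976642 0.13052861] [-1.77986406e+02  5.11522269e-03 -8.20065723e+01] [-0.29815287 -0.10383122 -2.20830908] 0.02180720331658789 (array([ 1.5, -0.6,  0.6]), array([ 1.999e+01,  0.000e+00, -1.000e-02]))
x=-75..65 step2, top y=-30
######..............................................................##
###..#................................................................
......................................................................
##..####..###..####....###............................................
###########.....###...##..............................................
###########.....##.....##.............................................
#########.#######.......##............................................
#########.............................................................
#########...######.......#............................................
########..#########...................................................
10.9 [-0.3  -0.1  -2.21] [-178.    0.  -82.] [0.6179 0.0498 0.1305]
```

View pics/c5.png

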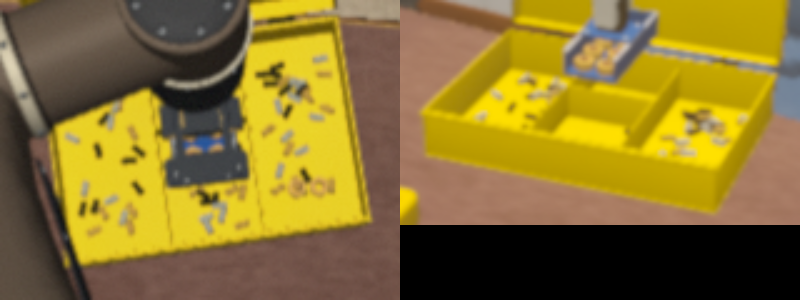

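The composite shows two or three nut rings in the right section, at about crop (297–325,187), and the remaining nuts bunched inside the shaker's mouth. I'm tipping again over the middle.

apply_moves --deltas '[{"fingers": 10,"delta_pos": [1,0,0],"angular": [3,0,0]},{"fingers": 10,"delta_pos": [1,0,0],"angular": [7,0,0]},{"fingers": 10,"delta_pos": [1,0,0],"angular": [11,0,0]},{"fingers": 10,"delta_pos": [1,0,0],"angular": [15,0,0]},{"fingers": 10,"delta_pos": [1,0,0],"angular": [18,0,0]},{"fingers": 10,"delta_pos": [1,0,0],"angular": [20,0,0]},{"fingers": 10,"delta_pos": [1,0,0],"angular": [20,0,0]},{"fingers": 10,"delta_pos": [1,10,0],"angular": [20,0,0]},{"fingers": 10,"delta_pos": [1,0,0],"angular": [20,0,0]},{"fingers": 10,"delta_pos": [1,0,0],"angular": [20,0,0]}]'

```text
clock: 12.1
tool_pos: [0.6198, 0.0482, 0.1314]
orientation: [-157.9, 0.0, -82.1]
force: [0.2, 0.6, -2.4]
opening: 0.0215
gripper_force: 30.0
```

```bash
python3 look.py k5
```

```text
x=-75..65 step2, top y=-30
####..##............................................................##
######................................................................
#####.................................................................
########.......##...####..............................................
########......##.....###..............................................
########......##.....##...............................................
####.###.......#######................................................
########..............................................................
########.........#####................................................
########.......######.................................................
12.1 [ 0.22  0.55 -2.4 ] [-157.9    0.   -82.1] [0.6198 0.0482 0.1314]
```

apply_moves --deltas '[{"fingers": 10,"delta_pos": [0,0,0],"angular": [-4,0,0]},{"fingers": 10,"delta_pos": [0,0,0],"angular": [-9,0,0]},{"fingers": 10,"delta_pos": [-4,0,0],"angular": [-14,0,0]},{"fingers": 10,"delta_pos": [-14,0,0],"angular": [-18,0,0]},{"fingers": 10,"delta_pos": [-30,0,0],"angular": [-20,0,0]},{"fingers": 10,"delta_pos": [-50,0,0],"angular": [-20,0,0]},{"fingers": 10,"delta_pos": [-70,0,0],"angular": [-20,0,0]},{"fingers": 10,"delta_pos": [-88,0,0],"angular": [-20,0,0]},{"fingers": 10,"delta_pos": [-100,0,0],"angular": [-20,0,0]},{"fingers": 10,"delta_pos": [-104,0,0],"angular": [-20,0,0]}]'

```text
clock: 13.15
tool_pos: [0.6037, 0.1521, 0.1306]
orientation: [-178.0, 0.0, -82.0]
force: [-0.4, -0.0, -1.1]
opening: 0.022
gripper_force: 30.0
```

```bash
python3 t.py 24 104 .13 22; python3 look.py k6; python3 -c "
from h import *
o,t=snap('top','t6');s=ctrl.snapshot('scene')
cv2.imwrite('pics/c6.png',np.hstack([cv2.resize(t[150:260,260:370],(400,400),interpolation=2),np.vstack([cv2.resize(s[195:285,240:400],(400,225)),np.zeros((175,400,3),np.uint8)])])[:,:,::-1])"
```

```text
[0.6037229  0.15210187 0.13057561] [-1.77996019e+02  1.12574779e-02 -8.19914481e+01] [-0.42141523 -0.01846584 -1.12022594] 0.021974365960568117 (array([ 0.8, -0.4,  0.6]), array([2.e+01, 1.e-02, 1.e-02]))
x=-75..65 step2, top y=-30
#########...........................................................##
######................................................................
#####.................................................................
#########......#########..............................................
#########.....##.....###..............................................
#########.....##.....###..............................................
#########......##...##................................................
#########.............................................................
#########.............................................................
#########.......#####.................................................
13.15 [-0.42 -0.02 -1.12] [-178.    0.  -82.] [0.6037 0.1521 0.1306]
```

View pics/c6.png

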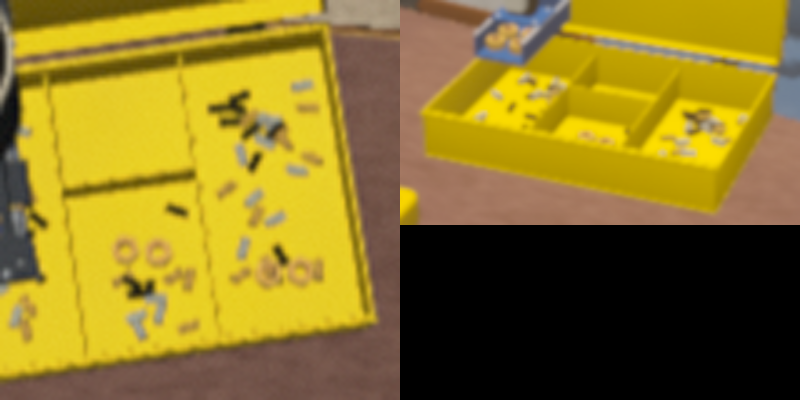

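The picture shows two nuts in the middle section at (125,250) and (158,252), two in the right section at (268,270) and (300,270), and four left in the shaker. I'm tipping over the left section.

apply_moves --deltas '[{"fingers": 10,"delta_pos": [1,0,0],"angular": [3,0,0]},{"fingers": 10,"delta_pos": [1,0,0],"angular": [7,0,0]},{"fingers": 10,"delta_pos": [1,0,0],"angular": [11,0,0]},{"fingers": 10,"delta_pos": [1,0,0],"angular": [15,0,0]},{"fingers": 10,"delta_pos": [1,0,0],"angular": [18,0,0]},{"fingers": 10,"delta_pos": [1,0,0],"angular": [20,0,0]},{"fingers": 10,"delta_pos": [1,0,0],"angular": [20,0,0]}]'

```text
clock: 14.0
tool_pos: [0.6021, 0.1477, 0.1298]
orientation: [-158.1, -0.1, -82.1]
force: [0.4, -0.9, -2.0]
opening: 0.022
gripper_force: 30.0
```

apply_moves --deltas '[{"fingers": 10,"delta_pos": [0,10,0],"angular": [0,0,0]},{"fingers": 10,"delta_pos": [0,0,0],"angular": [0,0,0]},{"fingers": 10,"delta_pos": [0,10,0],"angular": [0,0,0]},{"fingers": 10,"delta_pos": [0,0,0],"angular": [0,0,0]},{"fingers": 10,"delta_pos": [0,10,0],"angular": [0,0,0]},{"fingers": 10,"delta_pos": [0,0,0],"angular": [0,0,0]},{"fingers": 10,"delta_pos": [0,10,0],"angular": [0,0,0]},{"fingers": 10,"delta_pos": [0,0,0],"angular": [0,0,0]},{"fingers": 10,"delta_pos": [0,0,0],"angular": [0,0,0]}]'

```text
clock: 14.9
tool_pos: [0.6057, 0.15, 0.1317]
orientation: [-157.9, 0.0, -82.1]
force: [0.2, 0.5, -0.8]
opening: 0.0219
gripper_force: 30.0
```

```bash
python3 look.py k7
```

```text
x=-75..65 step2, top y=-30
########............................................................##
######................................................................
.####.................................................................
########..............................................................
########..............................................................
########..............................................................
########..............................................................
####..##..............................................................
.....###..............................................................
########..............................................................
14.9 [ 0.22  0.51 -0.82] [-157.9    0.   -82.1] [0.6057 0.15   0.1317]
```

apply_moves --deltas '[{"fingers": 10,"delta_pos": [0,0,0],"angular": [5,0,0]},{"fingers": 10,"delta_pos": [0,0,-3],"angular": [10,0,0]},{"fingers": 10,"delta_pos": [0,0,-5],"angular": [14,0,0]},{"fingers": 10,"delta_pos": [0,0,-5],"angular": [14,0,0]},{"fingers": 10,"delta_pos": [0,8,-5],"angular": [14,0,0]},{"fingers": 10,"delta_pos": [0,0,-5],"angular": [14,0,0]},{"fingers": 10,"delta_pos": [0,8,-5],"angular": [14,0,0]},{"fingers": 10,"delta_pos": [0,0,-5],"angular": [14,0,0]},{"fingers": 10,"delta_pos": [0,0,-5],"angular": [14,0,0]}]'

```text
clock: 15.85
tool_pos: [0.6026, 0.1555, 0.1796]
orientation: [-148.2, -0.8, -82.5]
force: [0.1, -0.1, -1.8]
opening: 0.022
gripper_force: 30.0
```

apply_moves --deltas '[{"fingers": 10,"delta_pos": [0,0,0],"angular": [-6,0,0]},{"fingers": 10,"delta_pos": [0,0,0],"angular": [-12,0,0]},{"fingers": 10,"delta_pos": [0,0,-8],"angular": [-18,0,0]},{"fingers": 10,"delta_pos": [0,0,-18],"angular": [-24,0,0]},{"fingers": 10,"delta_pos": [0,0,-30],"angular": [-30,0,0]},{"fingers": 10,"delta_pos": [0,0,-45],"angular": [-36,0,0]},{"fingers": 10,"delta_pos": [0,0,-50],"angular": [-36,0,0]},{"fingers": 10,"delta_pos": [0,0,-50],"angular": [-36,0,0]}]'

```text
clock: 16.65
tool_pos: [0.5735, 0.1573, 0.2243]
orientation: [-178.9, -1.1, -82.5]
force: [1.9, -0.1, -2.0]
opening: 0.022
gripper_force: 30.0
```

```bash
python3 look.py k8; python3 - <<'E'
from h import *
o=ctrl.get_obs();print(togo(o,[.418,-.355,.171],[180,0,-116.7]))
E
```

```text
x=-75..65 step2, top y=-30
......##............................................................##
......................................................................
......................................................................
......##..............................................................
......##..............................................................
......##..............................................................
......................................................................
......................................................................
......................................................................
......................................................................
16.65 [ 1.91 -0.13 -2.03] [-178.9   -1.1  -82.5] [0.5735 0.1573 0.2243]
(array([486.1, 225. ,  60.4]), array([-0.81, -1.05, 34.15]))
```

apply_moves --deltas '[{"fingers": 10,"delta_pos": [17,8,0],"angular": [0,0,1]},{"fingers": 10,"delta_pos": [50,23,0],"angular": [-0.2,-0.3,3]},{"fingers": 10,"delta_pos": [90,42,0],"angular": [-0.5,-0.6,6]},{"fingers": 10,"delta_pos": [130,60,0],"angular": [-0.8,-1,9]},{"fingers": 10,"delta_pos": [170,79,0],"angular": [-0.8,-1,12]},{"fingers": 10,"delta_pos": [210,97,0],"angular": [-0.8,-1,15]},{"fingers": 10,"delta_pos": [250,116,0],"angular": [-0.8,-1,18]},{"fingers": 10,"delta_pos": [290,134,0],"angular": [-0.8,-1,21]},{"fingers": 10,"delta_pos": [330,153,5],"angular": [-0.8,-1,24]},{"fingers": 10,"delta_pos": [365,169,10],"angular": [-0.8,-1,27]}]'

```text
clock: 17.7
tool_pos: [0.4503, -0.2322, 0.217]
orientation: [-179.1, 0.0, -110.1]
force: [2.1, -0.6, -1.9]
opening: 0.0222
gripper_force: 30.0
```

```bash
python3 - <<'E'
from h import *
o=ctrl.get_obs();print(o['tool_pos'],o['orientation'],togo(o,[.418,-.355,.1],[180,0,-116.7]))
E
```

```text
[ 0.45032098 -0.23223721  0.21696171] [-1.79124675e+02  4.64742759e-02 -1.10137017e+02] (array([126.5, -10.1, 117. ]), array([-0.87,  0.1 ,  6.56]))
```

apply_moves --deltas '[{"fingers": 10,"delta_pos": [25,-2,5],"angular": [-0.3,0,2]},{"fingers": 10,"delta_pos": [55,-4,15],"angular": [-0.6,0,4]},{"fingers": 10,"delta_pos": [85,-7,30],"angular": [-0.9,0,6.5]},{"fingers": 10,"delta_pos": [110,-9,50],"angular": [-0.9,0,6.5]},{"fingers": 10,"delta_pos": [126,-10,75],"angular": [-0.9,0,6.5]},{"fingers": 10,"delta_pos": [126,-10,100],"angular": [-0.9,0,6.5]},{"fingers": 10,"delta_pos": [126,-10,122],"angular": [-0.9,0,6.5]},{"fingers": 10,"delta_pos": [126,-10,140],"angular": [-0.9,0,6.5]},{"fingers": 10,"delta_pos": [126,-10,150],"angular": [-0.9,0,6.5]},{"fingers": 10,"delta_pos": [126,-10,150],"angular": [-0.9,0,6.5]}]'

```text
clock: 18.7
tool_pos: [0.4189, -0.3527, 0.0658]
orientation: [179.8, 0.1, -116.5]
force: [0.1, 0.7, -2.4]
opening: 0.0216
gripper_force: 30.0
```

```bash
python3 - <<'E'
from h import *
o,t=snap('top','t9');print(o['tool_pos'],o['orientation'],togo(o,[.418,-.355,.0415],[180,0,-116.7]))
s=ctrl.snapshot('scene')
w=ctrl.snapshot('wrist')
cv2.imwrite('pics/c9.png',np.hstack([cv2.resize(t[150:270,225:375],(500,400),interpolation=2),np.vstack([cv2.resize(s[195:285,240:400],(300,169)),cv2.resize(w,(300,231))])])[:,:,::-1])
E
```

```text
[ 0.41887214 -0.35268645  0.06580276] [ 1.79768729e+02  6.40241178e-02 -1.16525221e+02] (array([ 2.5, -0.4, 24.3]), array([0.23, 0.06, 0.17]))
```

View pics/c9.png

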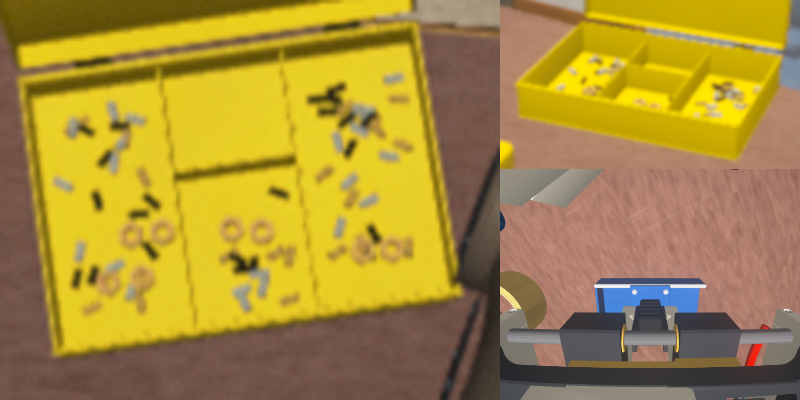

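The composite shows all eight nuts in the case. Left: (132,236), (162,234), (108,282), (142,278). Middle: (232,230), (262,232). Right: (363,250), (392,250). The shaker is empty and hovers 25 mm above the bench, so I'm setting it down.

apply_moves --deltas '[{"fingers": 10,"delta_pos": [0,0,8],"angular": [0.2,0,0]},{"fingers": 10,"delta_pos": [0,0,15],"angular": [0.2,0,0]},{"fingers": 10,"delta_pos": [0,0,19],"angular": [0.2,0,0]},{"fingers": 10,"delta_pos": [0,0,21],"angular": [0.2,0,0]},{"fingers": 10,"delta_pos": [0,0,22],"angular": [0.2,0,0]},{"fingers": 10,"delta_pos": [0,0,23],"angular": [0.2,0,0]},{"fingers": 10,"delta_pos": [0,0,23],"angular": [0.2,0,0]}]'

```text
clock: 19.55
tool_pos: [0.4197, -0.3534, 0.0441]
orientation: [-179.9, 0.1, -116.6]
force: [0.1, -0.1, -1.3]
opening: 0.022
gripper_force: 30.0
```

apply_moves --deltas '[{"fingers": 10,"delta_pos": [0,0,1],"angular": [0,0,0]},{"fingers": 10,"delta_pos": [0,0,2],"angular": [0,0,0]},{"fingers": 10,"delta_pos": [0,0,2],"angular": [0,0,0]}]'

```text
clock: 19.85
tool_pos: [0.4197, -0.3533, 0.0421]
orientation: [-179.9, 0.1, -116.6]
force: [0.0, -0.5, -1.7]
opening: 0.0218
gripper_force: 30.0
```

apply_moves --deltas '[{"fingers": 10,"delta_pos": [0,0,1],"angular": [0,0,0]},{"fingers": 10,"delta_pos": [0,0,1],"angular": [0,0,0]},{"fingers": 60,"delta_pos": [0,0,1],"angular": [0,0,0]},{"fingers": 60,"delta_pos": [0,0,1],"angular": [0,0,0]},{"fingers": 60,"delta_pos": [0,0,1],"angular": [0,0,0]},{"fingers": 60,"delta_pos": [0,0,1],"angular": [0,0,0]},{"fingers": 60,"delta_pos": [0,0,1],"angular": [0,0,0]},{"fingers": 60,"delta_pos": [0,0,-10],"angular": [0,0,0]},{"fingers": 60,"delta_pos": [0,0,-30],"angular": [0,0,0]},{"fingers": 60,"delta_pos": [0,0,-60],"angular": [0,0,0]}]'

```text
clock: 20.85
tool_pos: [0.4186, -0.3529, 0.1022]
orientation: [180.0, 0.1, -116.6]
force: [0.1, -1.3, 0.9]
opening: 0.0598
gripper_force: 0.0
```

apply_moves --deltas '[{"fingers": 60,"delta_pos": [0,0,-40],"angular": [0,0,0]},{"fingers": 60,"delta_pos": [0,0,-60],"angular": [0,0,0]},{"fingers": 60,"delta_pos": [0,0,-60],"angular": [0,0,0]},{"fingers": 60,"delta_pos": [0,0,-60],"angular": [0,0,0]}]'

```text
clock: 21.25
tool_pos: [0.4196, -0.3533, 0.1631]
orientation: [-179.8, 0.1, -116.6]
force: [-0.1, 0.1, -0.2]
opening: 0.06
gripper_force: 0.0
```

```bash
python3 - <<'E'
from h import *
o,im=snap('wrist','w10');print(o['tool_pos'],o['force'],o['opening'])
a=cv2.imread('pics/w10.png');m=cv2.inRange(cv2.cvtColor(a,cv2.COLOR_BGR2HSV),(100,150,100),(125,255,255));m[:,:200]=0;m[:120]=0;m[:,450:]=0
P=cv2.boxPoints(cv2.minAreaRect(cv2.findNonZero(m)));print(P.round(),onz('wrist',P,.01,o).round(3))
E
```

```text
[ 0.4195631  -0.35330365  0.1631009 ] [-0.09912375  0.08977387 -0.22449044] 0.05997179154986066
[[249. 259.]
 [249. 196.]
 [387. 196.]
 [387. 259.]] [[ 0.497 -0.35   0.01 ]
 [ 0.467 -0.402  0.01 ]
 [ 0.357 -0.347  0.01 ]
 [ 0.381 -0.292  0.01 ]]
```

The shaker stands upright and free on the bench, and the gripper is clear of it.

```bash
python3 -c "
from plant import ctrl
print(ctrl.close_job())"
```

```text
the job is handed in; nothing more can be done
None
```

The job is handed in: the last pictures show all eight nuts in the case (four left, two middle, two right), and the empty shaker stands on the bench, released; the hand-in gave no verdict.

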